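# Plug a relay into the bench tester and run its test

## Robot

A 6-joint arm with a two-finger parallel gripper is mounted at the origin on the work surface. World frame = base frame: x ahead of the robot, y to its left, z up, the work surface at z = 0. Lengths are in m, angles in rad, forces in N, time in s.
With the tool pointing down it reaches from about 0.325 to 1 m from the base axis. Payload 5.1 kg.
Tool frame: the origin (TCP) lies at the very end of the fingers, on their centre line; the grasp point (between the pads) lies 19 mm behind it; z points along the fingers, y is the line along which they close (so a half turn about z gives the same grasp; the last joint's range is limited). The gripper opens to 85 mm and grips with 20 to 120 N. Pads are 22 mm wide; open, the fingers measure 114 mm over their backs; the gripper's body (76 mm by 85 mm) begins 54 mm behind the grasp point. The pads swing forward as they close: fully open they stand 13 mm farther back than shut.
Start: joints at [-1.425, 0.124, 1.65, -0, 1.367, -0.083], TCP at [0.147, -0.633, 0.231] pointing down, gripper open.
Joint ranges: [-2.61, 2.61], [-1.02, 2.33], [0.03, 2.71], [-1.35, 4.49], [0.32, 2.68], [-2.91, 2.91]. Speed limits (rad/s): [2.57, 2.57, 3.14, 3.14, 3.14, 3.14].

## Interface

Orientations are given as a unit quaternion [w, x, y, z].
In Python, from bench import state, read_camera, camera_info, hand_in gives the robot as it stands.
- The arm moves only by the shell command python3 -m crank 'ROWS'. ROWS is JSON, a list of rows, each a list of 7 numbers: the turn, a rotation vector about the tool's x, y, z scaled (see below), then the shift along the tool's x, y, z scaled (see below), then the closure, from -1 (fully open) to 1 (shut). In form: [[ax, ay, az, dx, dy, dz, gripper], ...]. A call has exactly 5 rows; each row shifts and turns the commanded pose from where the row before left it, along the tool's axes as they then stand; what a row does not reach is not made up. The controller multiplies each number of a shift by 1 m and each number of a turn by pi rad. A row lasts 1/10 s, in which the tool goes at most 50 mm and 8.59 degrees, less where a joint would pass 70% of its speed; a pose out of reach is approached as far as the arm can. A call with a number of a shift or a turn outside -1 to 1 is refused whole. A call with a gripper value outside its range is refused whole. The fingers move at their own pace and stop on an object; the grip force is fixed at half the most. Time passes only in rows, so rows that do not move let the fingers close, or fill a call up. It gives the time, the measured TCP pose, the force, the opening and the grip force at its end, in the units of the state.
- state(): the state, without advancing time (a new reading comes with each control period).
- read_camera(name): name is "scene" or "top" or "wrist"; returns the picture (480x640x3 uint8, red, green, blue); there is no depth.
- camera_info(name): a dict with "K" (3x3 intrinsics, pixels), "k1" (the pictures are not rectified: a ray, as slopes to the right and down, at radius r is drawn at 1 + k1 r^2 times it, then the intrinsics apply), "xyz" and "orientation" of the camera in the world; the wrist camera has in their place "T_tool_cam" (4x4, takes a point from camera to tool coordinates, whose origin is the TCP and whose axes are the flange's). Camera axes: x right, y up, looking along -z (the intrinsics and any distortion apply to the point x, -y, -z); pixel columns grow to the right and rows downward; lengths in m; the calibration is good to about 2 mm. A picture is of the moment at which its call begins: read the wrist's pose just before it. camera_info takes no time and is no camera call.
- hand_in(): hands the job in; it is judged then, once.
The state is a dict: "clock": time; "q": joint angles; "joint_velocities": joint speeds; "joint_torque": joint torques, N m; "tool_pos": TCP position; "tcp_rot": TCP orientation; "force": force on the tool from outside, world axes, zero at the start; "ft_torque": the same for the moment, N m; "gripper_width": opening from 0.0 (shut) to 1.0 (fully open); "grasp_force": force on a finger pad.
Only numpy, scipy, OpenCV 4.12 (cv2) and the standard library are available. Lean on these libraries where they do the work, as an engineer would, in place of code of your own. Each camera call takes 0.05 s, during which the arm holds its last target. There are 200 camera calls.

## Task

Take the orange relay out of the tray and plug it fully home in the tester's socket, test lever towards the front, and let go of it. Then run the test with the buttons: blue (reset), green (energise), red (release), white (store), in that order, one at a time, each held fully in for about half a second and let right out before the next. Press no button before the relay is home, keep off the black button, the emergency stop and the signal tower, and leave the grey relays, spray can and pliers as they are.

Things in the scene. Friction and masses are not known exactly. Their poses are not given: they have to be found in the camera images.
- relay: The relay to test, ORANGE housing. Plug-in relay, upright on its plug foot, 76 mm tall: housing 60 (its x) x 40 (its y) x 60 mm high over a tan foot 16 mm high; black test lever 26 x 10 mm, 2 mm proud, across the top at its front (-x) end; 0.11 to 0.22 kg. Origin: centre of the foot's underside, below the housing's centre; z up.
- relay_shoulder (a point): On the orange relay: centre of the housing's underside, 16 mm above its origin; rests on the deck when home. The foot below is two plugs, both 30 mm wide in y: a big one 28 mm long in x centred at x = +10 mm, a small one 10 mm long centred at x = -17 mm, under the lever end; so it fits only one way round.
- relay_front (a point): Point on top of the orange relay's test lever, at x = -21 mm, z = 78 mm of the relay.
- console: Relay tester, fixed grey desk console 220 (its x) x 330 mm (its y), flat deck 75 mm above the bench. Origin: centre of its underside; -x is its front (operator's side). Dark left part (+y) with the socket; light right part with buttons, flat display and, in the rear right corner, the signal tower. Place and yaw vary; it may stand left or right of the tray.
- socket (a point): Middle of the test socket, on the deck, in an aluminium frame (0, 105 mm from the console origin, axes as the console's). Two bevelled slots 18 mm deep, 2.5 mm wider and longer than the relay's plugs: the big one centred 10 mm behind (+x), the small one 17 mm in front (-x). When the relay is home its axes match the console's and its shoulder lies on this point.
- tray: Fixed black open tray 210 x 210 mm, walls 25 mm high, floor 4 mm thick. Three relays stand in it at three places, any in any: two side by side in front (x about -58 mm), some 20 mm apart in y, and one at the rear (x about +55 mm) by itself. Their axes agree with the tray's to 0.1 rad. Origin: centre of its underside.
- grey_a: Another relay, GREY housing, standing in the tray; leave it. Same size and origin as the orange one.
- grey_b: A second GREY relay in the tray; leave it. Same size and origin.
- can: Red spray can with a white band and cap, 52 mm across, 134 mm tall, 0.28 kg, standing on the bench close behind (+x of) the tray, its side some 65 mm from the middle of the rear relay. Origin: centre of its underside.
- pliers: Pliers with red handles, about 160 mm long (its x) and 56 mm wide, 13 mm high, lying behind the console. Origin: about mid-length, on the bench.
- beacon: Fixed signal tower (green, yellow, red drums) on the console deck, 44 mm across, 129 mm tall, top 204 mm above the bench; at x = 84, y = -138 mm from the console origin. Origin: its foot on the deck.
- stop_top (a point): Top of the emergency stop: red mushroom head 40 mm across on a yellow disc, top 35 mm above the deck; front row, furthest from the socket (x -62, y -120 mm). Do not press.
- stop (a joint): Travel of the emergency stop in m: 0 out, 0.006 in; about 4 N starts it.
- blue_top (a point): Blue reset button: rear row, nearest the socket (x 2, y -3 mm from the console origin). Spring button cap, 26 mm across, in a steel collar 42 mm across that stands 12 mm above the deck; this point is the centre of the cap's top face, 22 mm above the deck when out. Goes straight down 6 mm.
- blue (a joint): Travel of the blue button in m: 0 out, 0.006 fully in; 1.5 N starts it, 5 N takes it fully in, and it springs back out.
- black_top (a point): Black lamp-test button, not used in this job: rear row, middle (x 2, y -57 mm). Spring button cap, 26 mm across, in a steel collar 42 mm across that stands 12 mm above the deck; this point is the centre of the cap's top face, 22 mm above the deck when out. Goes straight down 6 mm.
- black (a joint): Travel of the black button in m: 0 out, 0.006 fully in; 1.5 N starts it, 5 N takes it fully in, and it springs back out.
- white_top (a point): White store button: rear row, furthest from the socket (x 2, y -111 mm). Spring button cap, 26 mm across, in a steel collar 42 mm across that stands 12 mm above the deck; this point is the centre of the cap's top face, 22 mm above the deck when out. Goes straight down 6 mm.
- white (a joint): Travel of the white button in m: 0 out, 0.006 fully in; 1.5 N starts it, 5 N takes it fully in, and it springs back out.
- green_top (a point): Green energise button: front row, nearest the socket (x -62, y -3 mm). Spring button cap, 26 mm across, in a steel collar 42 mm across that stands 12 mm above the deck; this point is the centre of the cap's top face, 22 mm above the deck when out. Goes straight down 6 mm.
- green (a joint): Travel of the green button in m: 0 out, 0.006 fully in; 1.5 N starts it, 5 N takes it fully in, and it springs back out.
- red_top (a point): Red release button: front row, middle (x -62, y -57 mm). Spring button cap, 26 mm across, in a steel collar 42 mm across that stands 12 mm above the deck; this point is the centre of the cap's top face, 22 mm above the deck when out. Goes straight down 6 mm.
- red (a joint): Travel of the red button in m: 0 out, 0.006 fully in; 1.5 N starts it, 5 N takes it fully in, and it springs back out.
Things that resemble listed ones, but are neither listed nor needed, are in the scene too. Leave any pink look-alike of the grey_a alone. Of the things shaped like the relay, the orange one is meant.

How it is judged:
By the outcome, as a careful person would: the job done as asked, in the order asked, and still so for the second after the job is handed in, with the robot touching nothing.
It also fails if it takes over 61 s, if anything falls off the work surface, if the arm or the gripper's body presses on something with over 40 N, if the wrist force passes 120 N, or if a joint passes its speed limit or range.

## Working session

There is one attempt and no reset: what is moved stays moved. The work goes in short steps, Python scripts to look and compute and a shell command to move; the robot and the scene stay as the last step left them, time stands still between calls to the robot, and variables do not carry over. Pictures are saved under pics/ and viewed, at most 10 in all, crops included, and the job is handed in when it is done.

```bash
mkdir -p pics; ls; python3 - <<'E'
from bench import *
import cv2
s=state();print({k:s[k] for k in("clock","tool_pos","tcp_rot","gripper_width","force")})
for n in("scene","top","wrist"):
    print(n,camera_info(n))
    cv2.imwrite(f"pics/{n}0.png",read_camera(n)[:,:,::-1])
E
```

```text
pics
{'clock': 0.0, 'tool_pos': array([ 0.14732201, -0.63245515,  0.2300666 ]), 'tcp_rot': array([-1.02397990e-03,  9.93464939e-01,  1.14133104e-01, -2.35663335e-05]), 'gripper_width': 0.99947753885265, 'force': array([ 0.14351552, -0.74139385,  0.08356502])}
scene {'K': array([[518.34940093,   0.        , 316.28839623],
       [  0.        , 518.34940093, 240.45732153],
       [  0.        ,   0.        ,   1.        ]]), 'k1': 0.031779560699373155, 'xyz': array([1.2460013 , 0.22654871, 0.9906356 ]), 'orientation': array([0.53485317, 0.203303  , 0.27760933, 0.77170787])}
top {'K': array([[445.79773788,   0.        , 324.19140326],
       [  0.        , 445.79773788, 232.77121017],
       [  0.        ,   0.        ,   1.        ]]), 'k1': -0.09037392227927728, 'xyz': array([ 0.44895244, -0.01649697,  0.93047483]), 'orientation': array([-0.69854683, -0.03145409,  0.0339474 ,  0.7140662 ])}
wrist {'K': array([[347.39635283,   0.        , 322.9740062 ],
       [  0.        , 347.39635283, 238.3187834 ],
       [  0.        ,   0.        ,   1.        ]]), 'k1': -0.03761946694061827, 'T_tool_cam': array([[ 7.72826896e-04,  9.49805516e-01,  3.12840031e-01,
         8.08724352e-02],
       [ 9.99999682e-01, -6.72725720e-04, -4.27912150e-04,
        -1.59052563e-04],
       [-1.95977785e-04,  3.12840262e-01, -9.49805734e-01,
        -1.43077746e-01],
       [ 0.00000000e+00,  0.00000000e+00,  0.00000000e+00,
         1.00000000e+00]])}
```

View pics/top0.png

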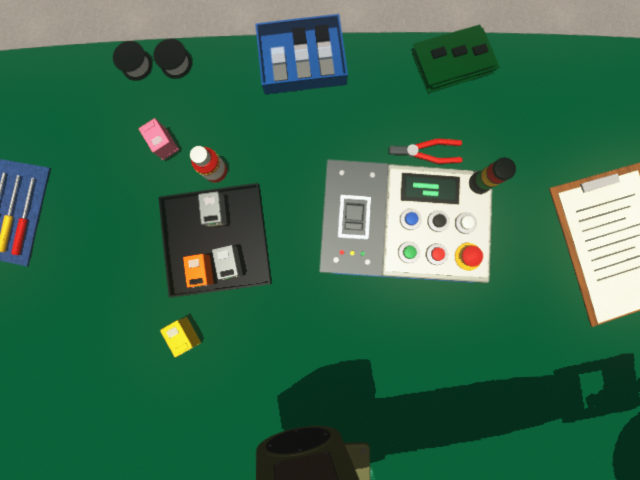

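View pics/scene0.png

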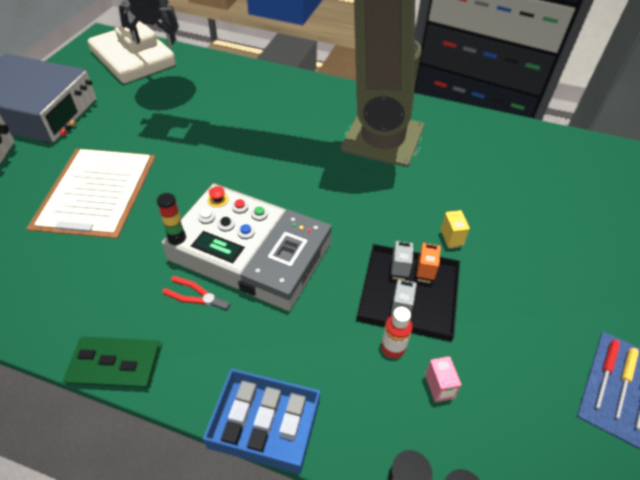

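The arm has to take the orange relay, top face near (196,270) in the top view, at the tray's front left. Things it could be mistaken for are the grey relays (210,208) and (226,262), the yellow block (180,337) and the pink block (157,138). Its lever already faces the front. The console is to the right, with the socket near (354,216), blue (411,219), black (439,221), white (466,223), green (409,252), red (437,254) and the stop (470,257).

```bash
cat > h.py <<'E'
from bench import *
import numpy as np, cv2
from scipy.spatial.transform import Rotation as R
def rot(q): return R.from_quat([q[1],q[2],q[3],q[0]]).as_matrix()
def grab(name):
    s=state(); i=camera_info(name); im=read_camera(name)
    if name=="wrist":
        T=i["T_tool_cam"]; Rt=rot(s["tcp_rot"]); C=Rt@T[:3,3]+s["tool_pos"]; Rc=Rt@T[:3,:3]
    else: C=np.array(i["xyz"]); Rc=rot(i["orientation"])
    return im,(i["K"],i["k1"],C,Rc)
def cast(px,cam,z):
    K,k1,C,Rc=cam
    p=cv2.undistortPoints(np.float64(px).reshape(-1,1,2),K,np.array([k1,0,0,0.]))[:,0]
    d=np.c_[p[:,0],-p[:,1],-np.ones(len(p))]@Rc.T
    return C+d*((z-C[2])/d[:,2])[:,None]
def blobs(mask,amin=40):
    mask=cv2.morphologyEx(mask.astype(np.uint8),cv2.MORPH_OPEN,np.ones((3,3)))
    cs=cv2.findContours(mask,cv2.RETR_EXTERNAL,cv2.CHAIN_APPROX_NONE)[0]
    return sorted([c for c in cs if cv2.contourArea(c)>amin],key=lambda c:-cv2.contourArea(c))
def hsv(im): return cv2.cvtColor(im,cv2.COLOR_RGB2HSV)
def rows(target,yaw):
    "remaining shift in tool axes (m) and turn about tool z (units of pi) to reach target, tool down"
    s=state(); Rt=rot(s["tcp_rot"]); Rg=np.array([[np.cos(yaw),np.sin(yaw),0],[np.sin(yaw),-np.cos(yaw),0],[0,0,-1.]])
    return Rt.T@(np.array(target)-s["tool_pos"]), R.from_matrix(Rt.T@Rg).as_rotvec()/np.pi
E
python3 - <<'E'
from h import *
im,cam=grab("top"); H=hsv(im)
h,s,v=[H[:,:,i].astype(int) for i in range(3)]
def rep(n,m,z):
    for c in blobs(m)[:4]:
        (cx,cy),wh,a=cv2.minAreaRect(c); print(n,(round(cx),round(cy)),np.round(wh,1),cv2.contourArea(c),cast([[cx,cy]],cam,z)[0].round(4))
rep("blue",(h>100)&(h<130)&(s>150)&(v>100),.097)
rep("green",(h>40)&(h<80)&(s>120)&(v>130),.097)
rep("red",((h<6)|(h>174))&(s>150)&(v>120),.097)
rep("orange",(h>7)&(h<18)&(s>180)&(v>150),.08)
o=np.vstack([im[240:310,150:260],im[240:310,150:260]*0])[:70]
cv2.imwrite("pics/crop.png",cv2.resize(np.hstack([o,im[180:250,300:410]]),None,fx=3.6,fy=3.6)[:,:,::-1])
E
```

```text
blue (277, 58) [49.5 35.4] 931.5 [0.8757 0.0655 0.097 ]
blue (313, 54) [48.9  9.2] 375.5 [ 0.8828 -0.0053  0.097 ]
blue (336, 51) [48.9  9.1] 364.0 [ 0.8871 -0.0512  0.097 ]
blue (411, 218) [10. 10.] 83.0 [ 0.5507 -0.185   0.097 ]
green (410, 252) [10. 11.] 90.0 [ 0.4865 -0.1796  0.097 ]
red (472, 256) [19. 19.] 289.5 [ 0.477  -0.2996  0.097 ]
red (18, 236) [ 7.5 36.8] 225.0 [0.5323 0.5807 0.097 ]
red (206, 163) [17.6 25.7] 199.5 [0.6665 0.2032 0.097 ]
red (439, 159) [44.5  8.2] 193.0 [ 0.6643 -0.2441  0.097 ]
orange (195, 270) [30.6 20.7] 471.0 [0.4619 0.2293 0.08  ]
```

View pics/crop.png

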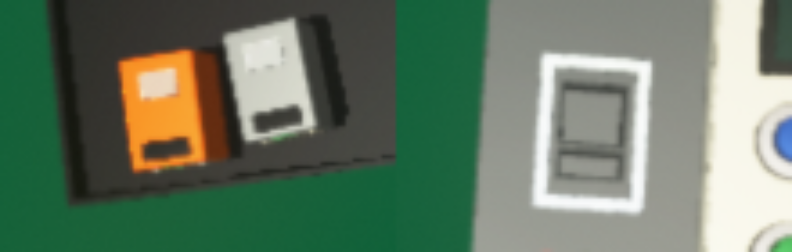

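The crop shows the orange relay, window at the rear and lever at the front edge, turned slightly counter-clockwise. The socket's big slot is at the rear. I'll pass over the socket first to measure it.

```bash
python3 -m crank '[[0,0,0,0.035,-0.03,0.002,-1],[0,0,0,0.035,-0.03,0.002,-1],[0,0,0,0.035,-0.03,0.002,-1],[0,0,0,0.035,-0.03,0.002,-1],[0,0,0,0.035,-0.03,0.002,-1]]'
python3 -m crank '[[0,0,0,0.035,-0.03,0.002,-1],[0,0,0,0.035,-0.03,0.002,-1],[0,0,0,0.035,-0.03,0.002,-1],[0,0,0,0.035,-0.03,0.002,-1],[0,0,0,0.035,-0.03,0.002,-1]]'
python3 -m crank '[[0,0,0,0.035,-0.03,0.002,-1],[0,0,0,0.035,-0.03,0.002,-1],[0,0,0,0.035,-0.03,0.002,-1],[0,0,0,0.035,-0.03,0.002,-1],[0,0,0,0.035,-0.03,0.002,-1]]'
python3 -m crank '[[0,0,-0.045,0,0,0,-1],[0,0,-0.045,0,0,0,-1],[0,0,-0.045,0,0,0,-1],[0,0,-0.045,0,0,0,-1],[0,0,-0.045,0,0,0,-1]]'
python3 -m crank '[[0,0,-0.045,0,0,0,-1],[0,0,-0.045,0,0,0,-1],[0,0,-0.045,0,0,0,-1],[0,0,-0.045,0,0,0,-1],[0,0,-0.04,0,0,0,-1]]'
python3 -m crank '[[0,0,0,0,0,0,-1],[0,0,0,0,0,0,-1],[0,0,0,0,0,0,-1],[0,0,0,0,0,0,-1],[0,0,0,0,0,0,-1]]'
python3 - <<'E'
from h import *
print(rows([.555,-.079,.2],np.pi/2-.084))
im,cam=grab("wrist"); np.savez("sock.npz",im=im,K=cam[0],k1=cam[1],C=cam[2],Rc=cam[3])
cv2.imwrite("pics/w1.png",im[:,:,::-1])
E
```

```text
clock: 0.7
tool_pos: [0.2845, -0.4456, 0.2211]
tcp_rot: [-0.0, 0.993, 0.114, 0.0]
force: [1.4, -0.6, -0.3]
gripper_width: 0.998
grasp_force: 0.0
clock: 1.2
tool_pos: [0.4209, -0.2598, 0.2113]
tcp_rot: [0.0, 0.993, 0.114, 0.0]
force: [1.3, -0.2, 0.2]
gripper_width: 0.997
grasp_force: 0.0
clock: 1.7
tool_pos: [0.5574, -0.0739, 0.2012]
tcp_rot: [0.0, 0.993, 0.114, 0.0]
force: [-0.0, 0.3, 0.1]
gripper_width: 0.998
grasp_force: 0.0
clock: 2.2
tool_pos: [0.5565, -0.0756, 0.2011]
tcp_rot: [-0.0, 0.891, 0.454, -0.0]
force: [0.0, 0.5, -0.6]
gripper_width: 1.0
grasp_force: 0.0
clock: 2.7
tool_pos: [0.5565, -0.0757, 0.2011]
tcp_rot: [-0.0, 0.685, 0.728, -0.0]
force: [0.6, -0.0, -0.2]
gripper_width: 1.003
grasp_force: 0.0
clock: 3.2
tool_pos: [0.5567, -0.0757, 0.2013]
tcp_rot: [-0.0, 0.687, 0.726, 0.0]
force: [0.2, 1.4, -0.3]
gripper_width: 1.0
grasp_force: 0.0
(array([-0.00320191, -0.0018313 ,  0.00132472]), array([ 7.57077039e-06, -1.35071214e-05,  4.43510171e-02]))
```

View pics/w1.png

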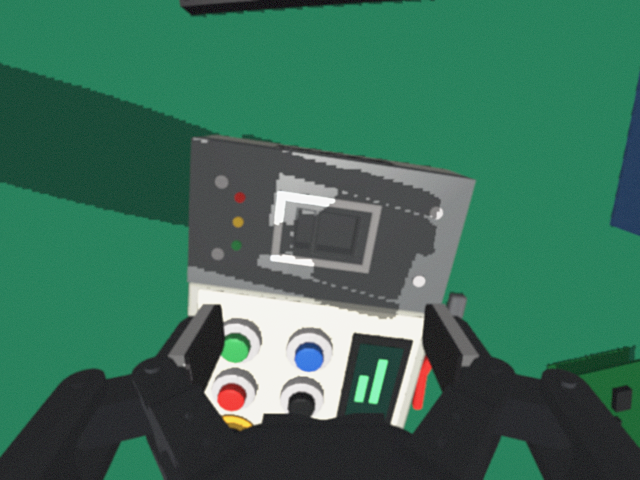

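The wrist picture shows the socket frame with corners about (277,192), (381,206), (370,272) and (271,262). The front-left deck corner is at (193,138) and the rear-left one at (474,180). Green is at (235,348), blue (309,356) and red (232,397).

```bash
cat >> h.py <<'E'
def fit2d(local,world):
    A=np.array(local);B=np.array(world)[:,:2];a=A-A.mean(0);b=B-B.mean(0)
    th=np.arctan2((a[:,0]*b[:,1]-a[:,1]*b[:,0]).sum(),(a*b).sum())
    M=np.array([[np.cos(th),-np.sin(th)],[np.sin(th),np.cos(th)]])
    t=B.mean(0)-M@A.mean(0); return th,t,(A@M.T+t-B)
def subpix(im,pts,w=4):
    g=cv2.cvtColor(im,cv2.COLOR_RGB2GRAY)
    return cv2.cornerSubPix(g,np.float32(pts).reshape(-1,1,2),(w,w),(-1,-1),(3,40,.01))[:,0]
E
python3 - <<'E'
from h import *
d=np.load("sock.npz"); im=d["im"]; cam=(d["K"],float(d["k1"]),d["C"],d["Rc"])
H=hsv(im);h,s,v=[H[:,:,i].astype(int) for i in range(3)]
P=[];L=[]
fc=subpix(im,[(277,192),(381,206),(370,272),(271,262)]); print(fc.round(1))
F=cast(fc,cam,.075); print(F.round(4), [np.linalg.norm(F[i]-F[(i+1)%4]).round(4) for i in range(4)],"ctr",F.mean(0))
e=F[1]+F[2]-F[0]-F[3]; print("frame yaw",np.arctan2(e[1],e[0]))
dc=subpix(im,[(193,138),(474,180)]);print(dc); D=cast(dc,cam,.075);print(D,np.linalg.norm(D[0]-D[1]))
P+=list(D);L+=[(-.11,.165),(.11,.165)]
for n,m,l in(("blue",(h>100)&(h<130)&(s>140),(.002,-.003)),("green",(h>50)&(h<75)&(s>120)&(v>110),(-.062,-.003)),("red",((h<6)|(h>174))&(s>150),(-.062,-.057))):
    for c in blobs(m,200)[:5]:
        M=cv2.moments(c);p=(M["m10"]/M["m00"],M["m01"]/M["m00"])
        if 200<p[0]<330 and 320<p[1]<420: print(n,p,cv2.contourArea(c));(x,y),w,a=cv2.minAreaRect(c);print(x,y,w);P.append(cast([p],cam,.097)[0]);L.append(l);
th,t,r=fit2d(L,P);print(th,t,r.round(4))
print("socket pred",t+np.array([-np.sin(th),np.cos(th)])*.105)
cv2.imwrite("pics/c2.png",cv2.resize(im[170:290,250:400],None,fx=5,fy=5,interpolation=cv2.INTER_CUBIC)[:,:,::-1])
E
```

```text
[[275.9 190.9]
 [380.4 204.7]
 [367.8 272.9]
 [271.  262. ]]
[[ 0.5187 -0.0469  0.075 ]
 [ 0.6015 -0.0533  0.075 ]
 [ 0.5972 -0.1124  0.075 ]
 [ 0.5155 -0.1071  0.075 ]] [np.float64(0.0831), np.float64(0.0592), np.float64(0.0819), np.float64(0.0603)] ctr [ 0.55822974 -0.07992974  0.075     ]
frame yaw -0.07098594374047795
[[191.8282  137.61417]
 [475.42847 179.80415]]
[[ 0.45483152 -0.0098557   0.075     ]
 [ 0.67365504 -0.02921264  0.075     ]] 0.21967800601905635
blue (308.57015985790406, 357.00799289520427) 563.0
308.5 357.0 (26.0, 27.0)
green (234.53432413305023, 349.3198867657466) 471.0
235.21177673339844 349.5470275878906 (25.1639347076416, 23.75388526916504)
red (231.11561996779386, 396.92753623188406) 517.5
231.0 396.5 (25.0, 26.0)
-0.0903465644815408 [ 0.54978982 -0.18173743] [[ 0.0003  0.0024]
 [ 0.0006  0.0019]
 [ 0.0005 -0.0017]
 [-0.0005  0.0001]
 [-0.0008 -0.0027]]
socket pred [ 0.55926331 -0.07716567]
```

View pics/c2.png

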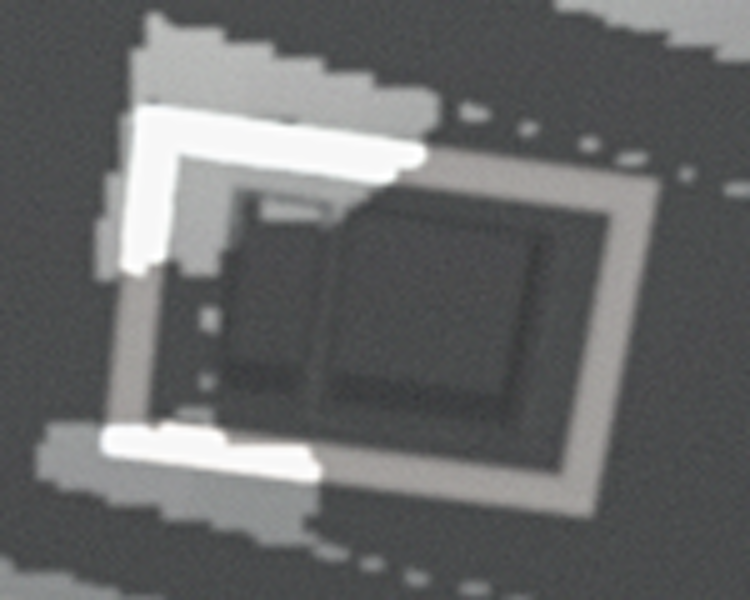

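The crop gives frame corners of about (277,190.6), (382,205.4), (369.4,273.6) and (270,260.4), with the small slot at the left (front). From the frame and the deck edge, the socket is at (0.559,-0.080) with yaw -0.088. Next I'll measure the relay from the same relative pose.

```bash
python3 -m crank '[[0,0,-0.007,0.039,-0.01,0,-1],[0,0,0,0.039,-0.01,0,-1],[0,0,0,0.039,-0.01,0,-1],[0,0,0,0.039,-0.01,0,-1],[0,0,0,0.039,-0.01,0,-1]]'
python3 -m crank '[[0,0,0,0.039,-0.009,0,-1],[0,0,0,0.039,-0.009,0,-1],[0,0,0,0.037,-0.009,0,-1],[0,0,0,0,0,0,-1],[0,0,0,0,0,0,-1]]'
python3 - <<'E'
from h import *
print(rows([.462,.229,.2],np.pi/2+.08))
im,cam=grab("wrist"); np.savez("rel.npz",im=im,K=cam[0],k1=cam[1],C=cam[2],Rc=cam[3])
cv2.imwrite("pics/w2.png",im[:,:,::-1])
E
```

```text
clock: 3.75
tool_pos: [0.4918, 0.1164, 0.2015]
tcp_rot: [0.0, 0.679, 0.734, 0.0]
force: [0.4, -0.1, -0.0]
gripper_width: 1.0
grasp_force: 0.0
clock: 4.25
tool_pos: [0.4563, 0.2281, 0.2013]
tcp_rot: [0.0, 0.678, 0.735, -0.0]
force: [0.2, 0.4, -0.3]
gripper_width: 1.002
grasp_force: 0.0
(array([0.0004194 , 0.00575492, 0.0013157 ]), array([ 2.08973936e-05,  1.30731910e-04, -5.43645211e-05]))
```

View pics/w2.png

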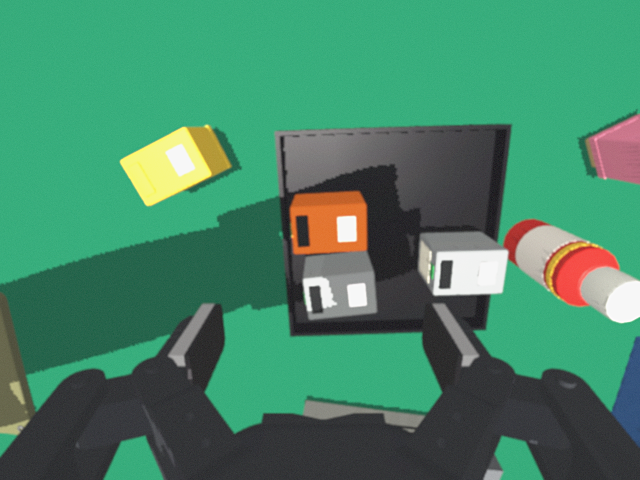

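The orange relay's top face is about (291–367, 208–252). The darker strip above it is its +y side, the lever is at the left (302,231), and the grey relay starts about 4 px below it.

```bash
python3 - <<'E'
from h import *
d=np.load("rel.npz"); im=d["im"]; cam=(d["K"],float(d["k1"]),d["C"],d["Rc"])
H=hsv(im);h,s,v=[H[:,:,i].astype(int) for i in range(3)]
m=(h>4)&(h<20)&(s>170)&(v>60)
c=[c for c in blobs(m,500) if 280<c[:,0,0].mean()<380 and 180<c[:,0,1].mean()<260][0]
print(cv2.approxPolyDP(c,3,True)[:,0].tolist())
print(im[186:258,325,0].tolist())
lev=(v<60)
for b in blobs(lev[212:250,294:318],50): 
    r=cv2.minAreaRect(b);print("lever",np.array(r[0])+[294,212],r[1],r[2])
cl=blobs((s<60)[212:250,330:362],100)
for b in cl: r=cv2.minAreaRect(b);print("win",np.array(r[0])+[330,212],r[1],r[2])
E
```

```text
[[361, 194], [296, 194], [290, 206], [294, 252], [366, 249], [366, 204]]
[44, 42, 40, 39, 32, 63, 125, 179, 196, 196, 193, 193, 194, 196, 195, 196, 195, 195, 203, 216, 222, 227, 230, 227, 228, 229, 227, 229, 228, 229, 228, 225, 227, 227, 227, 228, 226, 227, 228, 228, 228, 228, 226, 226, 226, 227, 226, 227, 226, 226, 227, 226, 228, 227, 226, 227, 227, 226, 226, 227, 225, 228, 228, 226, 230, 225, 192, 121, 85, 114, 123, 123]
lever [302.23230267 230.48451042] (27.605384826660156, 9.312660217285156) 86.18592071533203
win [346.  228.5] (25.0, 18.0) 90.0
```

```bash
python3 - <<'E'
from h import *
d=np.load("rel.npz"); cam=(d["K"],float(d["k1"]),d["C"],d["Rc"])
F=cast([(289.8,205.8),(366.5,204),(366.8,250.6),(293.5,253.2)],cam,.08)
print(F.round(4),[np.linalg.norm(F[i]-F[(i+1)%4]).round(4) for i in range(4)])
ctr=F.mean(0);e=F[1]+F[2]-F[0]-F[3];yaw=np.arctan2(e[1],e[0]);print("ctr",ctr,yaw)
L=cast([(302.2,230.5)],cam,.082)[0];W=cast([(346,228.5)],cam,.08)[0];print("lever",L,W,"lever-based ctr",L[:2]+.021*np.array([np.cos(yaw),np.sin(yaw)]),np.arctan2(*(W-L)[1::-1]))
d=np.load("sock.npz"); cam=(d["K"],float(d["k1"]),d["C"],d["Rc"])
F=cast([(277.2,190.6),(382.2,205.4),(369.4,273.6),(270,260.4)],cam,.075);e=F[1]+F[2]-F[0]-F[3]
print("sock",F.mean(0),np.arctan2(e[1],e[0]),[np.linalg.norm(F[i]-F[(i+1)%4]).round(4) for i in range(4)])
print(rows([*ctr[:2],.1],np.pi/2+yaw))
E
```

```text
[[0.4296 0.246  0.08  ]
 [0.4889 0.2523 0.08  ]
 [0.4937 0.214  0.08  ]
 [0.4346 0.207  0.08  ]] [np.float64(0.0596), np.float64(0.0386), np.float64(0.0596), np.float64(0.0394)]
ctr [0.4616654  0.22981943 0.08      ] 0.11168606837942267
lever [0.44049667 0.22739443 0.082     ] [0.4749788  0.23123969 0.08      ] lever-based ctr [0.46136583 0.22973496] 0.1110559300677183
sock [ 0.55900626 -0.07977513  0.075     ] -0.08601504994642761 [np.float64(0.0836), np.float64(0.0594), np.float64(0.0843), np.float64(0.0593)]
(array([0.0020427 , 0.00518267, 0.10134759]), array([ 4.05545546e-05,  1.39130471e-04, -1.06237866e-02]))
```

Relay at (0.4617,0.2297), yaw 0.111; the lever and the outline agree. Descending and gripping across its x.

```bash
python3 -m crank '[[0,0,-0.0106,0.002,0.0052,0,-1],[0,0,0,0,0,0.036,-1],[0,0,0,0,0,0.04,-1],[0,0,0,0,0,0.03,-1],[0,0,0,0,0,0,-1]]'
python3 -c "
from h import *
print(rows([.4617,.2297,.035],np.pi/2+.1115))"
```

```text
clock: 4.8
tool_pos: [0.4585, 0.2273, 0.0902]
tcp_rot: [-0.002, 0.668, 0.745, -0.005]
force: [-1.0, -0.3, 0.3]
gripper_width: 0.999
grasp_force: 0.0
(array([0.00217762, 0.00403744, 0.05516474]), array([-0.0031557 ,  0.0008641 , -0.00081759]))
```

```bash
python3 -m crank '[[0,0,0,0,0,0,-1],[0,0,0,0,0,0,-1],[0,0,0,0,0,0,-1],[0,0,0,0,0,0,-1],[0,0,0,0,0,0,-1]]'
python3 -c "
from h import *
print(rows([.4617,.2297,.035],np.pi/2+.1115),state()['q'])"
```

```text
clock: 5.3
tool_pos: [0.4622, 0.2303, 0.0964]
tcp_rot: [0.0, 0.667, 0.745, 0.001]
force: [0.7, -0.7, 0.7]
gripper_width: 1.002
grasp_force: 0.0
(array([-0.00053572, -0.0006583 ,  0.06141021]), array([ 5.79146144e-04, -1.50896429e-04, -4.74761623e-05])) [ 3.58214286e-01 -4.75752880e-02  2.06522748e+00  1.68905365e-05
  1.12206034e+00  2.46856124e-01]
```

```bash
python3 -m crank '[[0,0,0,-0.0005,-0.0005,0.015,-1],[0,0,0,0,0,0.02,-1],[0,0,0,0,0,0.016,-1],[0,0,0,0,0,0.01,-1],[0,0,0,0,0,0,-1]]'
python3 -m crank '[[0,0,0,0,0,0,-1],[0,0,0,0,0,0,-0.2],[0,0,0,0,0,0,0.2],[0,0,0,0,0,0,0.6],[0,0,0,0,0,0,1]]'
python3 -m crank '[[0,0,0,0,0,0,1],[0,0,0,0,0,0,1],[0,0,0,0,0,0,1],[0,0,0,0,0,0,1],[0,0,0,0,0,0,1]]'
python3 -c "
from h import *
print(rows([.4617,.2297,.035],np.pi/2+.1115))"
```

```text
clock: 5.8
tool_pos: [0.4594, 0.2289, 0.0319]
tcp_rot: [-0.001, 0.667, 0.745, -0.002]
force: [0.3, -0.6, -0.7]
gripper_width: 1.001
grasp_force: 0.0
clock: 6.3
tool_pos: [0.4622, 0.2299, 0.0356]
tcp_rot: [0.001, 0.667, 0.745, 0.001]
force: [-0.4, 0.5, 4.1]
gripper_width: 0.697
grasp_force: 65.0
clock: 6.8
tool_pos: [0.4622, 0.2299, 0.0356]
tcp_rot: [0.0, 0.667, 0.745, 0.001]
force: [0.6, 0.0, 5.7]
gripper_width: 0.695
grasp_force: 65.0
(array([-0.00011434, -0.00047401,  0.00055384]), array([ 6.84491411e-04, -1.90915603e-04, -6.29778115e-05]))
```

Gripped at 59 mm with 65 N. Lifting, then moving over the socket.

```bash
python3 -m crank '[[0,0,0,0,0,-0.015,1],[0,0,0,0,0,-0.03,1],[0,0,0,0,0,-0.03,1],[0,0,0,0,0,-0.03,1],[0,0,0,0,0,-0.015,1]]'
python3 -m crank '[[0,0,0,0,0,0,1],[0,0,0,0,0,0,1],[0,0,0,0,0,0,1],[0,0,0,0,0,0,1],[0,0,0,0,0,0,1]]'
python3 -c "
from h import *
im,cam=grab('wrist'); np.savez('held.npz',im=im,K=cam[0],k1=cam[1],C=cam[2],Rc=cam[3],z=state()['tool_pos'][2],p=state()['tool_pos'],q=state()['tcp_rot'])
cv2.imwrite('pics/w3.png',im[:,:,::-1])
print(state()['force'],rows([.559,-.0797,.155],np.pi/2-.087))"
```

```text
clock: 7.3
tool_pos: [0.4621, 0.2298, 0.1576]
tcp_rot: [0.001, 0.667, 0.745, 0.002]
force: [0.1, 0.2, -1.4]
gripper_width: 0.694
grasp_force: 64.8
clock: 7.8
tool_pos: [0.4605, 0.2292, 0.1529]
tcp_rot: [-0.001, 0.667, 0.745, -0.001]
force: [-0.2, 0.2, -1.2]
gripper_width: 0.694
grasp_force: 64.8
[ 0.28207701  0.24360129 -1.28346687] (array([-0.31798637,  0.06342353, -0.00174453]), array([-0.00057845,  0.00020395,  0.06310627]))
```

View pics/w3.png

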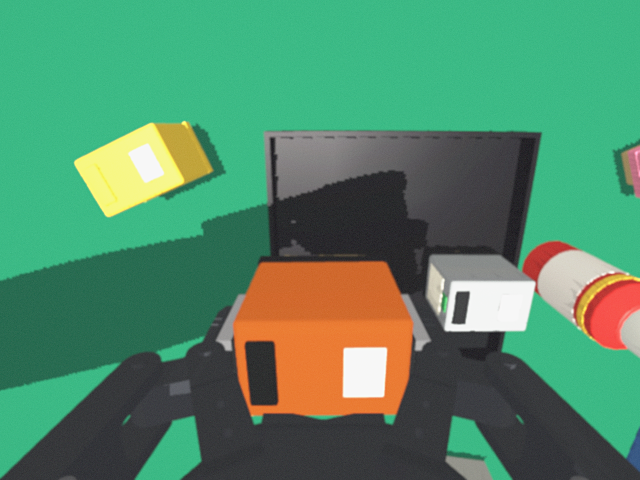

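The relay is held level: its top face is about (237–411, 322–413) and the lever is at (262,373). Now its offset in the tool frame.

```bash
python3 - <<'E'
from h import *
d=np.load("held.npz"); im=d["im"]; cam=(d["K"],float(d["k1"]),d["C"],d["Rc"])
H=hsv(im);h,s,v=[H[:,:,i].astype(int) for i in range(3)]
g=im[:,:,0].astype(int)
m=(h>4)&(h<20)&(s>170)&(v>60)
c=blobs(m,3000)[0]; print(cv2.approxPolyDP(c,4,True)[:,0].tolist())
print([(x,g[312:335,x].tolist()) for x in(285,390)])
for b in blobs((v<60)[335:405,246:280],200)[:1]: r=cv2.minAreaRect(b);lv=np.array(r[0])+[246,335];print("lever",lv,r)
for b in blobs(((s<60)&(v>180))[335:405,335:395],200)[:1]: r=cv2.minAreaRect(b);wn=np.array(r[0])+[335,335];print("win",wn,r)
Rt=rot(d["q"]);p=d["p"];z=p[2]+.0444
for px in (lv,wn): print(Rt.T@(cast([px],cam,z)[0]-p)*1e3)
# same features in the tray view, in world, relative to grasp frame for comparison
E
```

```text
[[385, 262], [260, 263], [234, 322], [238, 377], [251, 414], [396, 413], [408, 378], [411, 321]]
[(285, [209, 213, 208, 208, 209, 209, 212, 214, 220, 227, 231, 233, 235, 233, 235, 235, 235, 235, 234, 235, 235, 234, 236]), (390, [211, 211, 210, 210, 212, 213, 215, 221, 226, 232, 233, 234, 233, 232, 235, 236, 235, 236, 234, 235, 235, 236, 235])]
lever [261.0884943  372.82743835] ((15.088494300842285, 37.82743835449219), (62.0622444152832, 26.940200805664062), 86.18592071533203)
win [364.5 372. ] ((29.5, 37.0), (48.0, 43.0), 90.0)
[ -0.81073341 -20.78528021 -44.36087055]
[ -0.30835972  14.79547106 -44.42758928]
```

```bash
python3 -m crank '[[0,0,0,-0.02,0.004,0,1],[0,0,0,-0.04,0.008,0,1],[0,0,0,-0.045,0.009,0,1],[0,0,0,-0.045,0.009,0,1],[0,0,0,-0.045,0.009,0,1]]'
python3 -m crank '[[0,0,0,-0.045,0.009,0,1],[0,0,0,-0.045,0.009,0,1],[0,0,0,-0.033,0.0065,0,1],[0,0,0.032,0,0,0,1],[0,0,0.031,0,0,0,1]]'
python3 -m crank '[[0,0,0,0,0,0,1],[0,0,0,0,0,0,1],[0,0,0,0,0,0,1],[0,0,0,0,0,0,1],[0,0,0,0,0,0,1]]'
python3 -c "
from h import *
for i in range(3): print(rows([.559,-.0797,.126],np.pi/2-.087)); grab('wrist')"
```

```text
clock: 8.35
tool_pos: [0.5218, 0.0384, 0.1542]
tcp_rot: [-0.0, 0.667, 0.745, 0.0]
force: [0.2, 0.9, -1.2]
gripper_width: 0.698
grasp_force: 64.8
clock: 8.85
tool_pos: [0.5597, -0.0809, 0.1538]
tcp_rot: [-0.0, 0.739, 0.673, -0.0]
force: [-0.0, 0.3, -1.4]
gripper_width: 0.699
grasp_force: 65.0
clock: 9.35
tool_pos: [0.5596, -0.0793, 0.1544]
tcp_rot: [0.0, 0.737, 0.676, 0.0]
force: [0.9, -0.2, -0.7]
gripper_width: 0.694
grasp_force: 65.0
(array([-0.00049036, -0.00054555,  0.02835885]), array([2.55559238e-05, 6.88232568e-06, 4.14683763e-04]))
(array([-0.00043826, -0.00054372,  0.02838198]), array([2.57612406e-05, 2.13035528e-06, 3.52666786e-04]))
(array([-0.00041392, -0.00058791,  0.02840929]), array([5.71107271e-05, 8.24505377e-06, 3.20026862e-04]))
```

```bash
python3 -m crank '[[0,0,0,-0.0004,-0.0005,0.01,1],[0,0,0,0,0,0.015,1],[0,0,0,0,0,0.012,1],[0,0,0,0,0,0.007,1],[0,0,0,0,0,0,1]]'
python3 -m crank '[[0,0,0,0,0,0,1],[0,0,0,0,0,0,1],[0,0,0,0,0,0.002,1],[0,0,0,0,0,0.002,1],[0,0,0,0,0,0.001,1]]'
python3 -c "
from h import *
print(rows([.559,-.0797,.0906],np.pi/2-.087)); print(state()['ft_torque'])
cv2.imwrite('pics/s4.png',cv2.resize(grab('scene')[0][190:310,230:350],None,fx=4,fy=4)[:,:,::-1])"
```

```text
clock: 10.0
tool_pos: [0.5577, -0.0795, 0.1079]
tcp_rot: [-0.002, 0.737, 0.676, -0.001]
force: [0.5, 0.1, -1.3]
gripper_width: 0.697
grasp_force: 65.0
clock: 10.5
tool_pos: [0.5591, -0.0799, 0.1054]
tcp_rot: [0.0, 0.737, 0.676, 0.0]
force: [0.2, -0.6, -0.6]
gripper_width: 0.699
grasp_force: 65.0
(array([ 0.00015707, -0.00012837,  0.01483115]), array([7.09213077e-05, 9.05839406e-06, 1.16703679e-04]))
[-0.02660668  0.03958192 -0.01496426]
```

No contact force, and the plug is already about 1 mm below deck level. Continuing gently.

```bash
python3 -m crank '[[0,0,0,0,0,0.001,1],[0,0,0,0,0,0.001,1],[0,0,0,0,0,0.001,1],[0,0,0,0,0,0,1],[0,0,0,0,0,0,1]]'
python3 -c "
from h import *
print(rows([.559,-.0797,.0906],np.pi/2-.087)); print(state()['ft_torque'])"
```

```text
clock: 11.05
tool_pos: [0.559, -0.0798, 0.1022]
tcp_rot: [-0.0, 0.737, 0.676, -0.0]
force: [0.1, 0.3, -1.9]
gripper_width: 0.7
grasp_force: 65.0
(array([ 1.40511935e-04, -4.67803782e-05,  1.16489131e-02]), array([-3.96196782e-05, -1.74878714e-05,  1.23382542e-04]))
[-0.05203809  0.06372042 -0.03101943]
```

```bash
python3 -m crank '[[0,0,0,0,0,0.002,1],[0,0,0,0,0,0.002,1],[0,0,0,0,0,0.002,1],[0,0,0,0,0,0.002,1],[0,0,0,0,0,0,1]]'
python3 -m crank '[[0,0,0,0,0,0.001,1],[0,0,0,0,0,0.001,1],[0,0,0,0,0,0.001,1],[0,0,0,0,0,0.001,1],[0,0,0,0,0,0,1]]'
python3 -c "
from h import *
print(rows([.559,-.0797,.0906],np.pi/2-.087)); print(state()['ft_torque'])"
```

```text
clock: 11.55
tool_pos: [0.5588, -0.0798, 0.0938]
tcp_rot: [-0.0, 0.737, 0.676, -0.0]
force: [-1.0, -0.4, -2.0]
gripper_width: 0.694
grasp_force: 65.0
clock: 12.05
tool_pos: [0.5591, -0.0799, 0.0906]
tcp_rot: [0.0, 0.737, 0.676, 0.0]
force: [-1.1, -0.7, 0.3]
gripper_width: 0.694
grasp_force: 64.9
(array([ 1.82311134e-04, -1.32680220e-04,  1.34168579e-06]), array([2.16326733e-05, 1.64596878e-05, 1.35295139e-04]))
[ 0.00064778  0.1275777  -0.01949056]
```

Smooth all the way in, with almost no force. A small extra push should confirm it's seated.

```bash
python3 -m crank '[[0,0,0,0,0,0.0005,1],[0,0,0,0,0,0.0005,1],[0,0,0,0,0,0.0005,1],[0,0,0,0,0,0,1],[0,0,0,0,0,0,1]]'
```

```text
clock: 12.55
tool_pos: [0.5592, -0.0799, 0.0906]
tcp_rot: [-0.0, 0.737, 0.676, -0.0]
force: [-5.7, 2.0, 9.7]
gripper_width: 0.694
grasp_force: 66.0
```

The relay is seated: 9.7 N reaction and z stopped at 0.0906, the predicted home height. Releasing and lifting.

```bash
python3 -m crank '[[0,0,0,0,0,-0.001,0.2],[0,0,0,0,0,0,-0.2],[0,0,0,0,0,0,-0.6],[0,0,0,0,0,0,-1],[0,0,0,0,0,0,-1]]'
python3 -m crank '[[0,0,0,0,0,0,-1],[0,0,0,0,0,0,-1],[0,0,0,0,0,-0.015,-1],[0,0,0,0,0,-0.03,-1],[0,0,0,0,0,-0.03,-1]]'
python3 -m crank '[[0,0,0,0,0,-0.025,-1],[0,0,0,0,0,-0.01,-1],[0,0,0,0,0,0,-1],[0,0,0,0,0,0,-1],[0,0,0,0,0,0,-1]]'
python3 - <<'E'
from h import *
im,cam=grab('wrist'); np.savez('home.npz',im=im,K=cam[0],k1=cam[1],C=cam[2],Rc=cam[3])
cv2.imwrite('pics/w5.png',im[:,:,::-1])
H=hsv(im);h,s,v=[H[:,:,i].astype(int) for i in range(3)]
for b in blobs((h>4)&(h<20)&(s>170)&(v>60),500)[:2]: print(cv2.approxPolyDP(b,4,True)[:,0].tolist())
E
```

```text
clock: 13.05
tool_pos: [0.5591, -0.0799, 0.0895]
tcp_rot: [-0.0, 0.737, 0.676, 0.0]
force: [-0.3, 0.5, 0.5]
gripper_width: 1.0
grasp_force: 0.0
clock: 13.55
tool_pos: [0.5588, -0.0798, 0.1661]
tcp_rot: [-0.0, 0.737, 0.676, -0.0]
force: [0.8, 1.1, 0.7]
gripper_width: 0.999
grasp_force: 0.0
clock: 14.05
tool_pos: [0.558, -0.0796, 0.1978]
tcp_rot: [-0.001, 0.737, 0.676, -0.001]
force: [-0.4, -0.9, 1.5]
gripper_width: 1.001
grasp_force: 0.0
[[287, 211], [278, 230], [282, 285], [369, 284], [371, 229], [362, 209]]
```

View pics/w5.png

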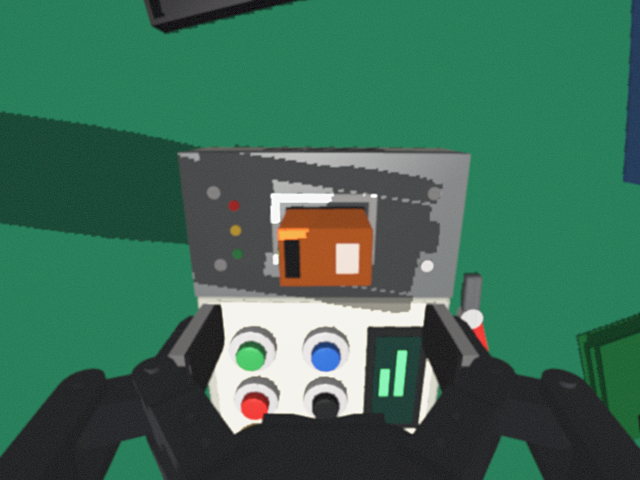

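The relay stands upright and square in the socket, lever (292,258) towards the front, and nothing else has moved. Shutting the gripper and going above blue.

```bash
python3 -m crank '[[0,0,0,-0.015,0.002,0,1],[0,0,0,-0.035,0,0,1],[0,0,0,-0.035,0,0,1],[0,0,0,-0.018,0,0,1],[0,0,0,-0.005,0,0,1]]'
python3 -m crank '[[0,0,0,0,0,0.02,1],[0,0,0,0,0,0.03,1],[0,0,0,0,0,0.025,1],[0,0,0,0,0,0.01,1],[0,0,0,0,0,0,1]]'
python3 -m crank '[[0,0,0,0,0,0,1],[0,0,0,0,0,0,1],[0,0,0,0,0,0,1],[0,0,0,0,0,0,1],[0,0,0,0,0,0,1]]'
python3 -c "
from h import *
print(rows([.5516,-.1876,.0885],np.pi/2-.087))
H=hsv(grab('top')[0]);h,s,v=[H[:,:,i].astype(int) for i in range(3)]"
```

```text
clock: 14.6
tool_pos: [0.5512, -0.1898, 0.1992]
tcp_rot: [-0.0, 0.738, 0.675, -0.0]
force: [0.4, 0.3, 0.3]
gripper_width: 0.142
grasp_force: 0.0
clock: 15.1
tool_pos: [0.5505, -0.1866, 0.1128]
tcp_rot: [-0.002, 0.737, 0.676, -0.001]
force: [1.0, 0.5, -0.3]
gripper_width: -0.002
grasp_force: 0.0
clock: 15.6
tool_pos: [0.552, -0.1878, 0.1154]
tcp_rot: [0.0, 0.737, 0.676, 0.0]
force: [-0.2, 0.5, 0.9]
gripper_width: 0.002
grasp_force: 0.0
(array([ 0.00013458, -0.00042335,  0.02693809]), array([3.03350860e-04, 9.61670542e-05, 1.05553231e-04]))
```

```bash
python3 -m crank '[[0,0,0,0,-0.0004,0.008,1],[0,0,0,0,0,0.006,1],[0,0,0,0,0,0.004,1],[0,0,0,0,0,0.004,1],[0,0,0,0,0,0.003,1]]'
python3 -m crank '[[0,0,0,0,0,0.002,1],[0,0,0,0,0,0,1],[0,0,0,0,0,0,1],[0,0,0,0,0,0,1],[0,0,0,0,0,0,1]]'
```

```text
clock: 16.15
tool_pos: [0.5509, -0.1874, 0.0908]
tcp_rot: [-0.001, 0.737, 0.676, -0.001]
force: [-10.0, 4.4, 20.5]
gripper_width: -0.002
grasp_force: 10.0
clock: 16.65
tool_pos: [0.5509, -0.1874, 0.0908]
tcp_rot: [-0.001, 0.737, 0.676, -0.001]
force: [-10.0, 5.1, 18.9]
gripper_width: -0.002
grasp_force: 9.0
```

Blue is fully in (z 0.0908, about 19 N) and has been held for half a second. Releasing and moving to green (tool y −64 mm).

```bash
python3 -m crank '[[0,0,0,0,0,-0.01,1],[0,0,0,0,0,-0.016,1],[0,0,0,0,0,-0.005,1],[0,0,0,0,0,0,1],[0,0,0,0,0,0,1]]'
python3 -m crank '[[0,0,0,0,-0.012,0,1],[0,0,0,0,-0.022,0,1],[0,0,0,0,-0.02,0,1],[0,0,0,0,-0.008,0,1],[0,0,0,0,-0.002,0,1]]'
python3 -m crank '[[0,0,0,0,0,0,1],[0,0,0,0,0,0,1],[0,0,0,0,0,0,1],[0,0,0,0,0,0,1],[0,0,0,0,0,0,1]]'
python3 -c "
from h import *
print(rows([.4878,-.1820,.0885],np.pi/2-.087))"
```

```text
clock: 17.15
tool_pos: [0.5512, -0.1876, 0.1186]
tcp_rot: [-0.0, 0.737, 0.676, 0.0]
force: [0.9, 0.5, 0.0]
gripper_width: -0.004
grasp_force: 0.0
clock: 17.65
tool_pos: [0.4863, -0.1818, 0.1182]
tcp_rot: [-0.0, 0.737, 0.676, -0.0]
force: [0.7, -0.1, -0.8]
gripper_width: -0.001
grasp_force: 0.0
clock: 18.15
tool_pos: [0.4878, -0.1821, 0.1188]
tcp_rot: [-0.0, 0.737, 0.676, 0.0]
force: [0.3, 0.7, -0.0]
gripper_width: -0.001
grasp_force: 0.0
(array([ 5.71182287e-05, -2.28223748e-06,  3.02775735e-02]), array([-9.28018758e-06, -2.46287942e-05,  1.61580656e-04]))
```

```bash
python3 -m crank '[[0,0,0,0,0,0.011,1],[0,0,0,0,0,0.006,1],[0,0,0,0,0,0.004,1],[0,0,0,0,0,0.004,1],[0,0,0,0,0,0.003,1]]'
python3 -m crank '[[0,0,0,0,0,0.002,1],[0,0,0,0,0,0,1],[0,0,0,0,0,0,1],[0,0,0,0,0,0,1],[0,0,0,0,0,0,1]]'
```

```text
clock: 18.65
tool_pos: [0.4871, -0.1819, 0.0908]
tcp_rot: [-0.001, 0.737, 0.676, -0.0]
force: [-5.9, 2.8, 17.7]
gripper_width: 0.0
grasp_force: 10.1
clock: 19.15
tool_pos: [0.4872, -0.1819, 0.0908]
tcp_rot: [-0.001, 0.737, 0.676, -0.0]
force: [-8.4, 4.7, 14.3]
gripper_width: 0.001
grasp_force: 7.1
```

Green is fully in. Releasing and moving to red (tool x −54 mm).

```bash
python3 -m crank '[[0,0,0,0,0,-0.01,1],[0,0,0,0,0,-0.016,1],[0,0,0,0,0,-0.004,1],[0,0,0,0,0,0,1],[0,0,0,0,0,0,1]]'
python3 -m crank '[[0,0,0,-0.012,0,0,1],[0,0,0,-0.018,0,0,1],[0,0,0,-0.016,0,0,1],[0,0,0,-0.006,0,0,1],[0,0,0,-0.002,0,0,1]]'
python3 -m crank '[[0,0,0,0,0,0,1],[0,0,0,0,0,0,1],[0,0,0,0,0,0,1],[0,0,0,0,0,0,1],[0,0,0,0,0,0,1]]'
python3 -c "
from h import *
print(rows([.4831,-.2358,.0885],np.pi/2-.087))"
```

```text
clock: 19.65
tool_pos: [0.4873, -0.1819, 0.1182]
tcp_rot: [-0.0, 0.737, 0.676, -0.0]
force: [-0.2, 0.3, -0.0]
gripper_width: 0.001
grasp_force: 0.0
clock: 20.15
tool_pos: [0.4826, -0.2368, 0.1185]
tcp_rot: [-0.0, 0.738, 0.675, -0.0]
force: [-0.1, -0.1, -0.2]
gripper_width: -0.003
grasp_force: 0.0
clock: 20.65
tool_pos: [0.4829, -0.2355, 0.1189]
tcp_rot: [0.0, 0.737, 0.676, 0.0]
force: [0.0, 0.8, -0.9]
gripper_width: -0.005
grasp_force: 0.0
(array([-0.00023597,  0.00019428,  0.03036817]), array([ 1.52989527e-05, -8.07555293e-06,  2.90191665e-04]))
```

```bash
python3 -m crank '[[0,0,0,0,0,0.011,1],[0,0,0,0,0,0.006,1],[0,0,0,0,0,0.004,1],[0,0,0,0,0,0.004,1],[0,0,0,0,0,0.003,1]]'
python3 -m crank '[[0,0,0,0,0,0.002,1],[0,0,0,0,0,0,1],[0,0,0,0,0,0,1],[0,0,0,0,0,0,1],[0,0,0,0,0,0,1]]'
```

```text
clock: 21.15
tool_pos: [0.4825, -0.2356, 0.0908]
tcp_rot: [-0.001, 0.737, 0.676, -0.0]
force: [-6.7, 3.4, 18.0]
gripper_width: 0.0
grasp_force: 10.2
clock: 21.65
tool_pos: [0.4826, -0.2356, 0.0909]
tcp_rot: [-0.001, 0.737, 0.676, -0.0]
force: [-7.5, 4.7, 14.3]
gripper_width: 0.002
grasp_force: 7.0
```

Red is fully in. Releasing a bit higher and moving to white (tool x −54, y +64 mm), tapering near the tower.

```bash
python3 -m crank '[[0,0,0,0,0,-0.01,1],[0,0,0,0,0,-0.02,1],[0,0,0,0,0,-0.015,1],[0,0,0,0,0,-0.005,1],[0,0,0,0,0,0,1]]'
python3 -m crank '[[0,0,0,-0.01,0.012,0,1],[0,0,0,-0.018,0.02,0,1],[0,0,0,-0.016,0.02,0,1],[0,0,0,-0.007,0.009,0,1],[0,0,0,-0.003,0.003,0,1]]'
python3 -m crank '[[0,0,0,0,0,0.01,1],[0,0,0,0,0,0.009,1],[0,0,0,0,0,0,1],[0,0,0,0,0,0,1],[0,0,0,0,0,0,1]]'
python3 -c "
from h import *
print(rows([.5423,-.2952,.0885],np.pi/2-.087))"
```

```text
clock: 22.15
tool_pos: [0.4836, -0.2363, 0.14]
tcp_rot: [0.001, 0.737, 0.676, 0.0]
force: [-0.1, -0.3, 0.1]
gripper_width: -0.001
grasp_force: 0.0
clock: 22.65
tool_pos: [0.542, -0.2954, 0.1377]
tcp_rot: [-0.001, 0.737, 0.676, -0.0]
force: [-0.5, -0.8, 0.7]
gripper_width: -0.001
grasp_force: 0.0
clock: 23.15
tool_pos: [0.5419, -0.295, 0.12]
tcp_rot: [0.0, 0.737, 0.676, 0.0]
force: [1.3, -0.2, 0.2]
gripper_width: 0.001
grasp_force: 0.0
(array([-0.00018077,  0.00044245,  0.03153296]), array([7.51988037e-05, 2.97327164e-05, 1.62515877e-04]))
```

```bash
python3 -m crank '[[0,0,0,0,0.0004,0.012,1],[0,0,0,0,0,0.006,1],[0,0,0,0,0,0.004,1],[0,0,0,0,0,0.004,1],[0,0,0,0,0,0.003,1]]'
python3 -m crank '[[0,0,0,0,0,0.002,1],[0,0,0,0,0,0,1],[0,0,0,0,0,0,1],[0,0,0,0,0,0,1],[0,0,0,0,0,0,1]]'
python3 -m crank '[[0,0,0,0,0,-0.01,1],[0,0,0,0,0,-0.02,1],[0,0,0,0,0,-0.03,1],[0,0,0,0,0,-0.03,1],[0,0,0,0,0,-0.02,1]]'
python3 -m crank '[[0,0,0,0,-0.02,-0.02,1],[0,0,0,0,-0.03,-0.01,1],[0,0,0,0,-0.03,0,1],[0,0,0,0,-0.02,0,1],[0,0,0,0,-0.01,0,1]]'
python3 -m crank '[[0,0,0,0,0,0,1],[0,0,0,0,0,0,1],[0,0,0,0,0,0,1],[0,0,0,0,0,0,1],[0,0,0,0,0,0,1]]'
python3 -c "
from h import *
cv2.imwrite('pics/top9.png',grab('top')[0][:,:,::-1]);cv2.imwrite('pics/sc9.png',grab('scene')[0][:,:,::-1])"
```

```text
clock: 23.65
tool_pos: [0.5421, -0.295, 0.0908]
tcp_rot: [-0.001, 0.737, 0.676, -0.0]
force: [-4.6, 2.4, 15.0]
gripper_width: 0.002
grasp_force: 8.7
clock: 24.15
tool_pos: [0.5422, -0.2951, 0.0909]
tcp_rot: [-0.0, 0.737, 0.676, -0.0]
force: [-6.6, 3.8, 12.4]
gripper_width: -0.002
grasp_force: 5.8
clock: 24.65
tool_pos: [0.5433, -0.2959, 0.2016]
tcp_rot: [0.002, 0.737, 0.676, 0.0]
force: [-0.0, 0.0, 0.4]
gripper_width: 0.001
grasp_force: 0.0
clock: 25.15
tool_pos: [0.4317, -0.2858, 0.229]
tcp_rot: [0.001, 0.737, 0.676, 0.0]
force: [0.9, 0.1, -0.5]
gripper_width: -0.001
grasp_force: 0.0
clock: 25.65
tool_pos: [0.4332, -0.2857, 0.2286]
tcp_rot: [-0.0, 0.737, 0.676, -0.0]
force: [0.1, 0.2, 0.5]
gripper_width: 0.003
grasp_force: 0.0
```

View pics/sc9.png

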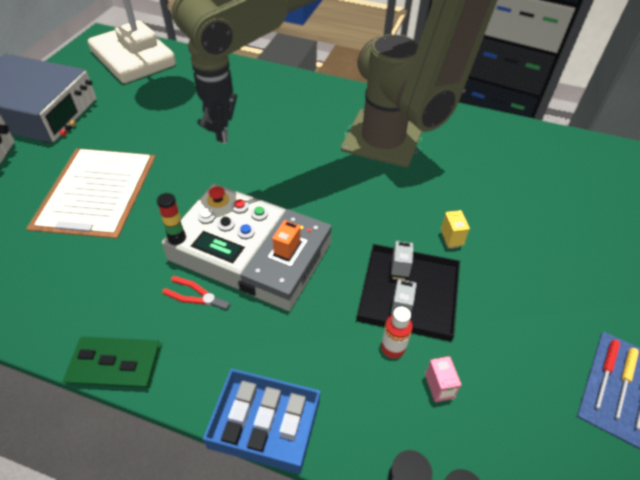

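The orange relay sits home in the socket at (287,240). The grey relays, can, pliers and tower are where they were, and the arm is clear of everything.

```bash
python3 -c "
from bench import *
print(hand_in())"
```

```text
the job is handed in; nothing more can be done
None
```

The orange relay is plugged fully home with its test lever to the front and released; blue, green, red and white were each pressed fully in for about half a second and let out, in that order, and the job was handed in at about 26 s of the 61 s allowed.

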